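# Put the loose microscope optics back in their trays

### The job

Clear the loose optics from the microscope bench: stand the two objectives in the divided rectangular tray, one in each bay, the two eyepieces in the tray with two round wells, one in each well, and the filter cube in the small square tray. They are delicate: keep each one upright, set it down on its tray's floor rather than dropping it, and let go of it. Leave the amber bottle and the grey slide box where they are.

Things in the scene. Friction and masses are not known exactly. Their poses are not given: they have to be found in the camera images.
- objective_long: Longer microscope objective, white-enamelled metal with dark bands, round: straight barrel 30 mm in diameter up to 44 mm, then tapering to a nose 18 mm across with a dark lens on top; 62 mm tall in all. Origin: centre of the underside; z is up along its axis. Starts upright on the bench. About 170 g.
- objective_short: Shorter microscope objective, white-enamelled metal with dark bands, round: straight barrel 30 mm in diameter up to 34 mm, then tapering to a nose 18 mm across with a dark lens on top; 45 mm tall in all. Origin: centre of the underside; z is up along its axis. Starts upright on the bench. About 110 g.
- eyepiece_a: Microscope eyepiece standing on its eyecup: black cup 40 mm in diameter and 20 mm high below, bare steel tube 24 mm in diameter above it up to 52 mm. Origin: centre of the underside; z is up along its axis. Starts upright on the bench. About 100 g. The twin of eyepiece_b.
- eyepiece_b: Microscope eyepiece, the twin of eyepiece_a: black cup 40 mm in diameter and 20 mm high below, steel tube 24 mm in diameter above it up to 52 mm. Origin: centre of the underside; z is up along its axis. Starts upright on the bench. About 100 g.
- filter_cube: Fluorescence filter cube: black block 34 x 34 mm and 40 mm tall, round glass windows on its +x and -x sides, a thin grey diagonal line on top. Its x and y axes are square to its sides. Origin: centre of the underside; z is up along its axis. Starts upright on the bench. About 90 g.
- objective_tray: White plastic, fixed to the bench. Origin: centre of the underside, on the bench. Floor 3 mm thick, rim 14 mm above the bench. Rectangular tray 54 mm (x) by 104 mm (y) with one divider across the middle making two square bays, each 46 x 46 mm inside, centred at y = +25 and -25 mm; walls and divider 4 mm thick. Holds objectives, one in each bay.
- eyepiece_tray: White plastic, fixed to the bench. Origin: centre of the underside, on the bench. Floor 3 mm thick, rim 14 mm above the bench. Two round wells side by side, joined by a flat strip; each 56 mm in diameter inside and 62 mm outside, centred at y = +34 and -34 mm. Holds eyepieces, one in each well.
- cube_tray: White plastic, fixed to the bench. Origin: centre of the underside, on the bench. Floor 3 mm thick, rim 14 mm above the bench. Single square tray 58 x 58 mm outside, 50 x 50 mm inside, its sides along x and y. Holds the filter cube.
- oil_bottle: Bystander: small loose amber bottle with black cap, 26 mm in diameter, 58 mm tall, light. Origin: centre of the underside. Leave it alone.
- slide_box: Bystander: loose grey slide box 85 mm (x) by 36 mm (y) by 30 mm tall. Origin: centre of the underside. Leave it alone.

How it is judged:
By the outcome, as a careful person would: the job done as asked, in the order asked, and still so for the second after the job is handed in, with the robot touching nothing.
It also fails if it takes over 112 s, if anything falls off the work surface, if the arm or the gripper's body presses on something with over 40 N, if the wrist force passes 120 N, or if a joint passes its speed limit or range.

### The arm

A 6-joint arm with a two-finger parallel gripper is mounted at the origin on the work surface. World frame = base frame: x ahead of the robot, y to its left, z up, the work surface at z = 0. Lengths are in m, angles in rad, forces in N, time in s.
With the tool pointing down it reaches from about 0.35 to 0.85 m from the base axis. Payload 8.1 kg.
Tool frame: the origin (TCP) lies at the very end of the fingers, on their centre line; the grasp point (between the pads) lies 19 mm behind it; z points along the fingers, y is the line along which they close (so a half turn about z gives the same grasp; the last joint's range is limited). The gripper opens to 93 mm and grips with 3 to 60 N. Pads are 15 mm wide; open, the fingers measure 128 mm over their backs; the gripper's body (75 mm by 188 mm) begins 65 mm behind the grasp point.
Start: joints at [-1.185, 0.13, 1.488, -0, 1.523, -0.085], TCP at [0.272, -0.535, 0.219] pointing down, gripper open.
Joint ranges: [-2.96, 2.96], [-0.89, 2.26], [0.02, 2.5], [-1.34, 4.48], [0, 2.73], [-2.66, 2.66]. Speed limits (rad/s): [2.39, 2.39, 2.79, 3.14, 3.14, 3.14].

### API

Orientations are given as a rotation vector (axis times angle).
In Python, from plant import monitor, eyes, ticket gives the robot as it stands.
- The arm moves only by the tool arm_command, never from a script. Its argument "deltas" is a list that holds one entry, the list of rows, each a list of 6 numbers: the shift along the world's x, y, z in cm, then the turn, a rotation vector about the world's x, y, z in degrees. In form: [[[tx, ty, tz, rx, ry, rz], ...]]. A call has 1 to 12 rows; each row shifts and turns the commanded pose from where the row before left it; what a row does not reach is not made up. A row lasts 1/12 s, in which the tool goes at most 41.7 mm and 7.16 degrees, less where a joint would pass 70% of its speed; a pose out of reach is approached as far as the arm can. A call is refused whole if a number of a shift passes 4.17 or a number of a turn 7.16, either way. A call with a gripper value outside its range is refused whole. "gripper" is the opening, from -1 (shut) to 1 (fully open), set as the call begins (left out, the last holds). The fingers move at their own pace and stop on an object; "squeeze" is the grip in N (left out, the last holds). Time passes only in rows, so rows that do not move let the fingers close. It gives the time, the measured TCP pose, the force, the opening and the grip force at its end, in the units of the state.
- monitor.read_state(): the state, without advancing time (a new reading comes with each control period).
- eyes.read_camera(name): name is "side" or "top"; returns the picture (480x640x3 uint8, blue, green, red); there is no depth.
- eyes.camera_model(name): a dict with "fx", "fy", "cx", "cy" (pixels), "k1" (the pictures are not rectified: a ray, as slopes to the right and down, at radius r is drawn at 1 + k1 r^2 times it, then the intrinsics apply), "rvec" (rotation vector, rad) and "tvec" (3), from world to camera coordinates, as OpenCV has them. Camera axes: x right, y down, z forward; pixel columns grow to the right and rows downward; lengths in m; the calibration is good to about 2 mm. A picture is of the moment at which its call begins. camera_model takes no time and is no camera call.
- ticket.close_job(): hands the job in; it is judged then, once.
The state is a dict: "t": time; "q": joint angles; "dq": joint speeds; "joint_torque": joint torques, N m; "tool_pos": TCP position; "orientation": TCP orientation; "force": force on the tool from outside, world axes, zero at the start; "wrist_torque": the same for the moment, N m; "opening": finger opening in m; "gripper_force": force on a finger pad.
Only numpy, scipy, OpenCV 4.12 (cv2) and the standard library are available. Lean on these libraries where they do the work, as an engineer would, in place of code of your own. Each camera call takes 0.05 s, during which the arm holds its last target. There are 200 camera calls.

## Working session

There is one attempt and no reset: what is moved stays moved. The work goes in short steps, Python scripts to look and compute and a tool call to move; the robot and the scene stay as the last step left them, time stands still between calls to the robot, and variables do not carry over. Pictures are saved under pics/ and viewed, at most 14 in all, crops included, and the job is handed in when it is done.

Besides the shell and the picture viewer there is one more tool, called by a JSON object that holds its "name" and its "arguments". arm_command: Moves the arm, as the interface text tells. Its arguments: {"type":"object","properties":{"deltas":{"type":"array"},"gripper":{"type":"number"},"squeeze":{"type":"number"}},"required":["deltas"]}

```bash
ls; mkdir -p pics; python3 - <<'E'
from plant import monitor, eyes
import cv2
for n in("top","side"):
    cv2.imwrite(f"pics/{n}0.png",eyes.read_camera(n)); print(n,eyes.camera_model(n))
s=monitor.read_state(); print(s)
E
```

```text
pics
top {'fx': 516.0506215017666, 'fy': 516.0506215017666, 'cx': 330.6117468803842, 'cy': 237.65863301610457, 'k1': -0.06278114853047032, 'rvec': array([ 2.15213531, -2.13544534,  0.14717578]), 'tvec': array([-0.04744227,  0.56356455,  0.84214781])}
side {'fx': 513.2879781158733, 'fy': 513.2879781158733, 'cx': 306.05994423237775, 'cy': 243.1786696593915, 'k1': 0.034865138933596496, 'rvec': array([ 0.83808481, -2.51518584,  1.10020831]), 'tvec': array([0.43403347, 0.27732673, 0.70450515])}
{'t': 0.1, 'q': array([-1.18540012e+00,  1.31107127e-01,  1.48917923e+00,  1.61628347e-06,
        1.52298606e+00, -8.53988656e-02]), 'dq': array([-6.15842443e-05, -5.65400295e-04, -1.38199167e-03, -9.23703718e-04,
       -5.11404576e-04,  1.83864346e-05]), 'joint_torque': array([ 1.30851364e-03, -5.61342287e+01, -4.93095732e+01,  7.70197925e-02,
        2.90865137e-02, -4.41949760e-05]), 'tool_pos': array([ 0.27198362, -0.53423473,  0.21767465]), 'orientation': array([-3.05333755e+00, -7.32324774e-01,  3.91583726e-04]), 'force': array([ 0.46980484, -0.15697811, -1.25382157]), 'wrist_torque': array([ 0.01184712, -0.01435971,  0.01334309]), 'gripper_force': 0.0, 'opening': 0.09303547910034903}
```

View pics/top0.png

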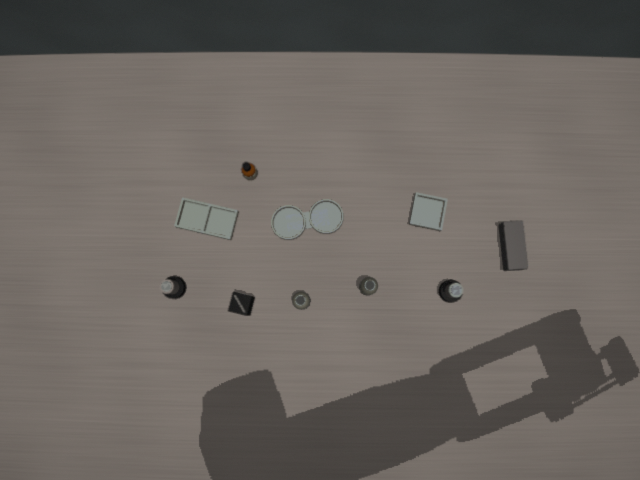

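View pics/side0.png

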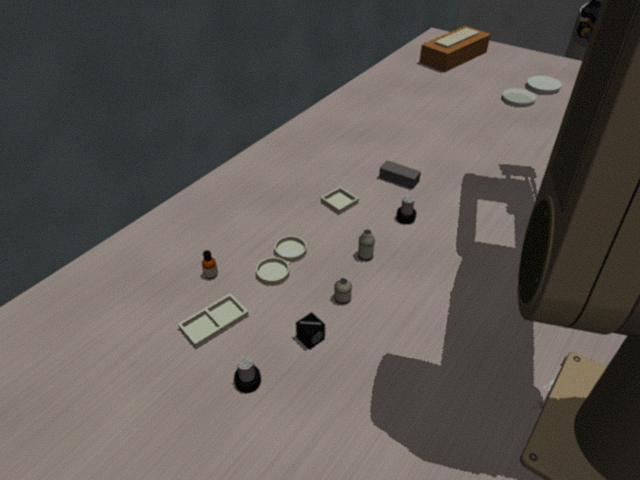

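The top view shows left to right: an eyepiece (172,287), the cube (241,303), the short objective (301,300), the long objective (369,286) and an eyepiece (452,291). The trays are at (207,219), (308,220) and (428,212), the bottle at (248,170) and the box at (513,246). The side view confirms that the right-hand objective is the long one.

```bash
cat > h.py <<'E'
import numpy as np, cv2
from plant import monitor, eyes
def model(n):
    m=eyes.camera_model(n); R=cv2.Rodrigues(m["rvec"])[0]
    K=np.array([[m["fx"],0,m["cx"]],[0,m["fy"],m["cy"]],[0,0,1]]); return K,np.array([m["k1"],0,0,0.]),R,m["tvec"]
def ray(n,uv):
    K,d,R,t=model(n); p=cv2.undistortPoints(np.array(uv,float).reshape(-1,1,2),K,d).reshape(-1,2)
    return -R.T@t, np.c_[p,np.ones(len(p))]@R
def plane(n,uv,z):
    c,d=ray(n,uv); return c+d*((z-c[2])/d[:,2])[:,None]
def proj(n,P):
    K,d,R,t=model(n); return cv2.projectPoints(np.array(P,float).reshape(-1,1,3),cv2.Rodrigues(R)[0],t,K,d)[0].reshape(-1,2)
def tri(uva,uvb):
    a,da=ray("top",uva);b,db=ray("side",uvb);da=da[0];db=db[0]
    s=np.linalg.lstsq(np.c_[da,-db],b-a,rcond=None)[0]; p=a+s[0]*da;q=b+s[1]*db
    return (p+q)/2,np.linalg.norm(p-q)
E
python3 - <<'E'
from h import *
im=cv2.imread("pics/top0.png"); sd=cv2.imread("pics/side0.png")
def dump(n,im,roi):
    b,g,r=[im[...,i].astype(int) for i in range(3)]
    m=((g-r>=4)&(g>90)).astype(np.uint8)
    if n=="side": m[:, 480:]=0; m[:150]=0
    else: m[:60]=0
    for c in cv2.findContours(cv2.morphologyEx(m,cv2.MORPH_CLOSE,np.ones((5,5))),cv2.RETR_EXTERNAL,cv2.CHAIN_APPROX_NONE)[0]:
        if cv2.contourArea(c)<300: continue
        (u,v),wh,a=cv2.minAreaRect(c); M=cv2.moments(c)
        P=plane(n,c.reshape(-1,2),.014); rr=cv2.minAreaRect((P[:,:2]*1000).astype(np.float32))
        print(n,(round(u),round(v)),np.round(rr[0],1),np.round(rr[1],1),round(rr[2],1))
dump("top",im,0); dump("side",sd,0)
a=cv2.resize(im[260:330,150:350],None,fx=4,fy=4,interpolation=cv2.INTER_CUBIC)
b=cv2.resize(im[260:330,330:530],None,fx=4,fy=4,interpolation=cv2.INTER_CUBIC)
cv2.imwrite("pics/c1.png",cv2.convertScaleAbs(np.vstack([a,b]),alpha=1.7))
s=cv2.resize(sd[190:400,220:430],None,fx=2.8,fy=2.8,interpolation=cv2.INTER_CUBIC)
cv2.imwrite("pics/c2.png",cv2.convertScaleAbs(s,alpha=1.7))
E
```

```text
top (307, 219) [ 6.014e+02 -6.000e-01] [ 58.1 126.7] 10.2
top (205, 218) [601.8 180.3] [103.3  52.8] 77.4
top (428, 211) [ 617.5 -216.1] [57.2 57.3] 78.2
side (213, 317) [603.8 181.7] [103.1  53.5] 77.3
side (272, 271) [593.5  38.1] [54.3 50. ] 68.4
side (290, 249) [604.5 -26.1] [49.8 46.3] 64.3
side (339, 198) [ 618.7 -214.9] [56.3 57.3] 75.5
```

View pics/c1.png

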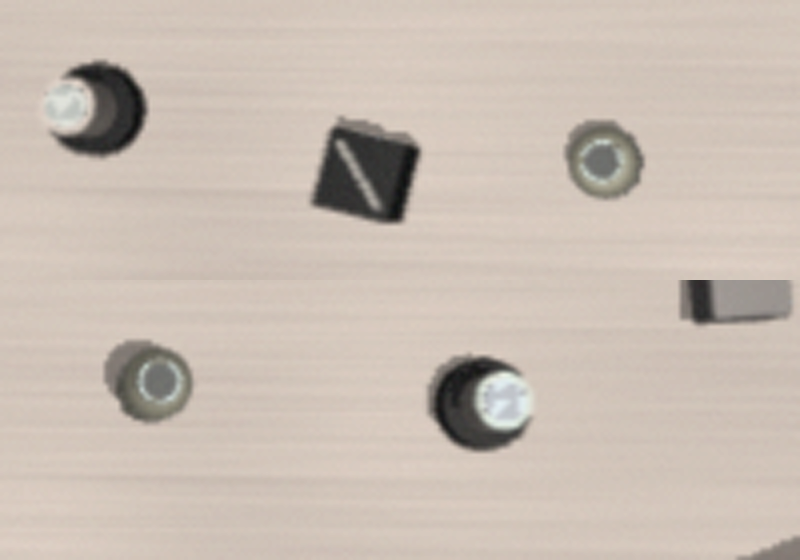

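View pics/c2.png

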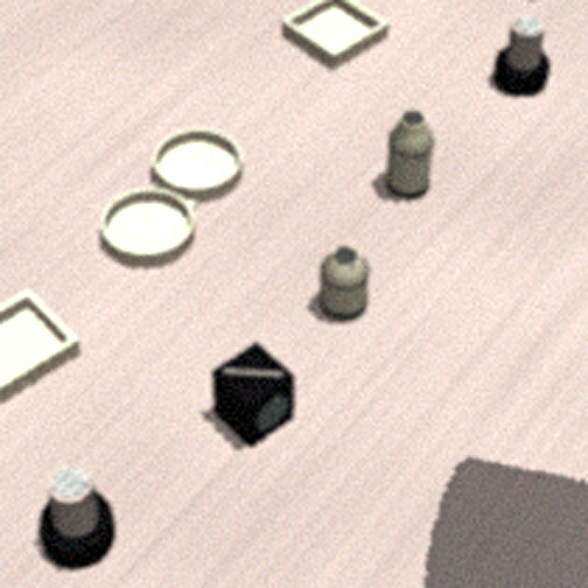

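The crops place these tops in the top view: eyepieces at (167,286.7) and (455.8,290), cube at (239.8,303.8), short nose at (300.8,300) and long nose at (370,285). The same points in the side view are (245,363), (408,199), (311,323), (344,281) and (367.5,232).

```bash
python3 - <<'E'
from h import *
O={"epL":((167,286.7),(245.4,362.9),.052),"epR":((455.8,290),(407.9,199.3),.052),"cube":((239.8,303.8),(310.7,323.2),.04),
"short":((300.6,300),(343.6,280.7),.045),"long":((369.9,285),(367.5,231.8),.062)}
for k,(a,b,z) in O.items():
    p,e=tri(a,b); print(k,"top",np.round(plane("top",[a],z)[0]*1000,1),"side",np.round(plane("side",[b],z)[0,:2]*1000,1),"tri",np.round(p*1000,1),round(e*1000,1))
P=plane("top",np.array([(337,124),(313,205),(383,222),(402,143)])/4+[150,260],.04)[:,:2]*1000
print("cube corners",P.round(1),P.mean(0).round(1)); d=np.diff(np.r_[P,P[:1]],axis=0); print(np.hypot(*d.T).round(1),np.degrees(np.arctan2(d[:,1],d[:,0])).round(1))
# wells: fit floor discs / rims in both views
for n in("top","side"):
    im=cv2.imread(f"pics/{n}0.png"); b,g,r=[im[...,i].astype(int) for i in range(3)]
    m=((g-r>=4)&(g>90)).astype(np.uint8)
    for w in (1,-1):
        c0=proj(n,[[.600-w*.006,w*.0335,.014]])[0]
        P=np.argwhere(m)[:,::-1]; P=P[np.hypot(*(P-c0).T)<30]
        X=plane(n,P,.014)[:,:2]*1000
        X=X[np.hypot(*(X-[600-w*6,w*33.5]).T)<36]
        print(n,w,cv2.minEnclosingCircle(X.astype(np.float32)),len(X),X.mean(0).round(1))
E
```

```text
epL top [477.  230.9  52. ] side [478.2 233.3] tri [478.  232.1  50.5] 2.2
epR top [ 475.6 -252.7   52. ] side [ 477.6 -250.2] tri [ 476.9 -252.2   51. ] 2.9
cube top [450.1 109.2  40. ] side [451.3 110.3] tri [450.8 109.7  39.5] 1.6
short top [457.4   6.3  45. ] side [458.8   6.4] tri [457.9   6.6  45.6] 1.3
long top [ 482.5 -108.6   62. ] side [ 484.3 -108.4] tri [ 483.2 -108.1   62.7] 1.7
cube corners [[471.6 119.3]
 [437.4 128.4]
 [430.7  98.5]
 [463.8  91.4]] [450.9 109.4]
[35.3 30.6 33.9 28.9] [ 165.1 -102.8  -12.1   74.5]
top 1 ((594.9862670898438, 30.61823081970215), 32.706886291503906) 800 [594.6  30.8]
top -1 ((605.548583984375, -30.794675827026367), 32.976558685302734) 837 [605.1 -31.3]
side 1 ((596.1319580078125, 33.50923538208008), 30.628664016723633) 352 [593.1  39. ]
side -1 ((607.1349487304688, -32.4577522277832), 29.529176712036133) 281 [604.4 -26.9]
```

{"name": "arm_command", "arguments": {"deltas": [[[1.76,3.55,0,0,0,4.2],[1.76,3.55,0,0,0,4.2],[1.76,3.55,0,0,0,4.2],[1.76,3.55,0,0,0,4.2],[1.76,3.55,0,0,0,4.2],[1.76,3.55,0,0,0,4.2],[1.76,3.55,0,0,0,4.2],[1.76,3.55,0,0,0,4.2],[1.76,3.55,0,0,0,4.2],[1.76,3.55,0,0,0,4.2],[1.76,3.55,0,0,0,4.2],[1.76,3.55,0,0,0,4.2]]]}}

```text
t: 1.1
tool_pos: [0.4836, -0.1067, 0.2184]
orientation: [-2.449, -1.968, 0.0]
force: [0.5, -0.8, 0.1]
opening: 0.0931
gripper_force: 0.0
```

{"name": "arm_command", "arguments": {"deltas": [[[0,0,-2,0,0,0],[0,0,-3,0,0,0],[0,0,-3,0,0,0],[0,0,-3,0,0,0],[0,0,-1,0,0,0],[0,0,0,0,0,0],[0,0,0,0,0,0]]]}}

```text
t: 1.68
tool_pos: [0.4832, -0.1088, 0.099]
orientation: [-2.452, -1.963, 0.001]
force: [0.2, -0.4, 0.4]
opening: 0.093
gripper_force: 0.0
```

{"name": "arm_command", "arguments": {"deltas": [[[0,0,-2.6,0,0,0],[0,0,-2.6,0,0,0],[0,0,-2,0,0,0],[0,0,-0.6,0,0,0],[0,0,0,0,0,0],[0,0,0,0,0,0]]]}}

```text
t: 2.18
tool_pos: [0.4848, -0.1093, 0.0226]
orientation: [2.451, 1.962, 0.002]
force: [0.1, 0.2, 0.5]
opening: 0.0928
gripper_force: 0.0
```

{"name": "arm_command", "arguments": {"deltas": [[[0,0,0,0,0,0],[0,0,0,0,0,0],[0,0,0,0,0,0],[0,0,0,0,0,0],[0,0,0,0,0,0],[0,0,0,0,0,0],[0,0,0,0,0,0],[0,0,0,0,0,0]]], "gripper": -1, "squeeze": 20}}

```text
t: 2.85
tool_pos: [0.4833, -0.1087, 0.0206]
orientation: [-2.452, -1.964, 0.0]
force: [-0.7, 0.1, 0.4]
opening: 0.0443
gripper_force: 0.0
```

{"name": "arm_command", "arguments": {"deltas": [[[0,0,0,0,0,0],[0,0,0,0,0,0],[0,0,0,0,0,0],[0,0,0,0,0,0],[0,0,0,0,0,0],[0,0,0,0,0,0]]]}}

```text
t: 3.35
tool_pos: [0.4833, -0.1087, 0.0205]
orientation: [-2.452, -1.964, 0.0]
force: [-0.1, -0.0, -0.9]
opening: 0.0295
gripper_force: 20.0
```

{"name": "arm_command", "arguments": {"deltas": [[[0,0,1,0,0,0],[0,0,2,0,0,0],[0,0,2.5,0,0,0],[0.3,0.7,2,0,0,0],[0.7,1.6,0.5,0,0,0],[1.2,2.8,0,0,0,0],[1.5,3.4,0,0,0,0],[1.5,3.5,0,0,0,0],[1.5,3.5,0,0,0,0],[1.5,3.5,0,0,0,0],[1.4,3.3,0,0,0,0],[1,2.3,0,0,0,0]]]}}

```text
t: 4.35
tool_pos: [0.5901, 0.1405, 0.1014]
orientation: [-2.451, -1.965, -0.002]
force: [0.9, 0.3, -0.6]
opening: 0.0294
gripper_force: 20.0
```

{"name": "arm_command", "arguments": {"deltas": [[[0.6,1.3,0,0,0,0],[0.21,0.63,0,0,0,0],[0,0,-1,0,0,0],[0,0,-2,0,0,0],[0,0,-1.5,0,0,0],[0,0,-0.5,0,0,0],[0,0,0,0,0,0],[0,0,0,0,0,0]]]}}

```text
t: 5.02
tool_pos: [0.5972, 0.1556, 0.0506]
orientation: [-2.453, -1.962, 0.001]
force: [0.3, -0.4, -0.6]
opening: 0.0292
gripper_force: 20.0
```

```bash
python3 - <<'E'
from h import *
im=eyes.read_camera("top"); sd=eyes.read_camera("side"); print(monitor.read_state()["tool_pos"])
a=cv2.resize(im[140:340,130:330],(400,400)); b=cv2.resize(sd[180:400,150:350],(400,440))[:400]
cv2.imwrite("pics/p1.png",cv2.convertScaleAbs(np.hstack([a,b]),alpha=1.6))
E
```

```text
[0.59829399 0.156192   0.05194795]
```

View pics/p1.png

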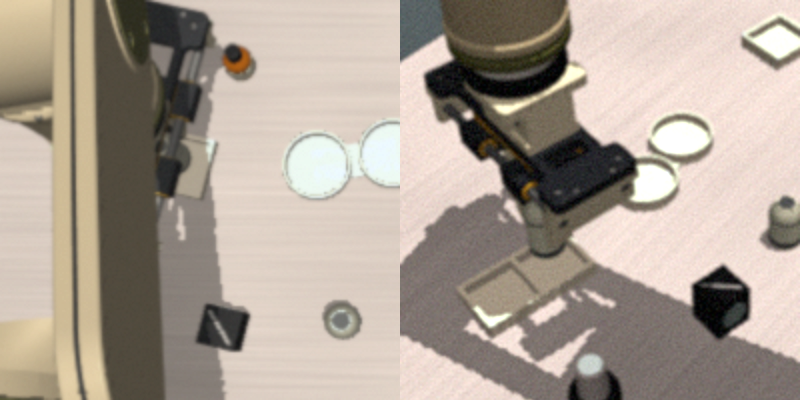

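The pictures show the objective held upright over the right-hand bay, with its base near (221,304) in the side view and the bottle clear.

```bash
python3 - <<'E'
from h import *
print(proj("side",[[.598,.156,.031],[.598,.156,.003]])-[150,180], plane("side",[[150+(543-400)/2,180+250/2]],.031))
E
```

```text
[[ 74.71044447 122.82835478]
 [ 76.68384192 133.57733784]] [[0.59899214 0.16266615 0.031     ]]
```

{"name": "arm_command", "arguments": {"deltas": [[[0,0,-1.2,0,0,0],[0,0,-0.8,0,0,0],[0,0,-0.4,0,0,0],[0,0,-0.2,0,0,0],[0,0,0,0,0,0],[0,0,0,0,0,0],[0,0,0,0,0,0]]]}}

```text
t: 5.7
tool_pos: [0.5975, 0.1566, 0.0245]
orientation: [-2.452, -1.964, 0.0]
force: [0.8, 0.2, -1.3]
opening: 0.0295
gripper_force: 20.0
```

{"name": "arm_command", "arguments": {"deltas": [[[0,0,-0.05,0,0,0],[0,0,-0.05,0,0,0],[0,0,0,0,0,0]]]}}

```text
t: 5.95
tool_pos: [0.5975, 0.1566, 0.0236]
orientation: [2.452, 1.964, 0.0]
force: [-0.1, -0.1, -0.9]
opening: 0.0295
gripper_force: 20.0
```

{"name": "arm_command", "arguments": {"deltas": [[[0,0,-0.04,0,0,0],[0,0,0,0,0,0]]]}}

```text
t: 6.12
tool_pos: [0.5976, 0.1566, 0.0236]
orientation: [2.452, 1.964, 0.0]
force: [-1.2, -1.1, 2.4]
opening: 0.0294
gripper_force: 20.0
```

{"name": "arm_command", "arguments": {"deltas": [[[0,0,0,0,0,0],[0,0,0,0,0,0],[0,0,0,0,0,0],[0,0,0,0,0,0],[0,0,0,0,0,0],[0,0,0.5,0,0,0],[0,0,1.5,0,0,0],[0,0,3,0,0,0],[0,0,3,0,0,0]]], "gripper": 0.3}}

```text
t: 6.87
tool_pos: [0.5961, 0.1563, 0.1029]
orientation: [-2.451, -1.963, 0.005]
force: [0.3, 0.7, 0.7]
opening: 0.0604
gripper_force: 0.0
```

{"name": "arm_command", "arguments": {"deltas": [[[-1.2,-1.3,0,0,0,0],[-2.3,-2.5,0,0,0,0],[-2.6,-2.8,0,0,0,0],[-2.6,-2.8,0,0,0,0],[-2.5,-2.7,0,0,0,0],[-1.8,-1.9,0,0,0,0],[-0.93,-1.02,0,0,0,0],[0,0,0,0,0,0],[0,0,-1,0,0,0],[0,0,-2,0,0,0],[0,0,0,0,0,0],[0,0,0,0,0,0]]]}}

```text
t: 7.87
tool_pos: [0.4574, 0.0072, 0.0719]
orientation: [-2.45, -1.963, 0.003]
force: [0.5, 0.8, 0.1]
opening: 0.0606
gripper_force: 0.0
```

{"name": "arm_command", "arguments": {"deltas": [[[0,0,-2,0,0,0],[0,0,-2,0,0,0],[0,0,-1.2,0,0,0],[0,0,-0.3,0,0,0],[0,0,0,0,0,0],[0,0,0,0,0,0]]]}}

```text
t: 8.37
tool_pos: [0.459, 0.0066, 0.0192]
orientation: [2.451, 1.964, 0.001]
force: [0.3, -0.3, 0.4]
opening: 0.0605
gripper_force: 0.0
```

{"name": "arm_command", "arguments": {"deltas": [[[0,0,0,0,0,0],[0,0,0,0,0,0],[0,0,0,0,0,0],[0,0,0,0,0,0],[0,0,0,0,0,0],[0,0,0,0,0,0],[0,0,0,0,0,0],[0,0,0,0,0,0],[0,0,0,0,0,0]]], "gripper": -1}}

```text
t: 9.12
tool_pos: [0.4584, 0.0063, 0.0185]
orientation: [2.452, 1.964, 0.0]
force: [-1.3, -0.7, 5.3]
opening: 0.0291
gripper_force: 20.0
```

{"name": "arm_command", "arguments": {"deltas": [[[0,0,0,0,0,0],[0,0,0,0,0,0],[0,0,0,0,0,0],[0,0,-0.3,0,0,0],[0,0,-0.25,0,0,0],[0,0,0,0,0,0],[0,0,0,0,0,0]]], "gripper": -0.05}}

```text
t: 9.7
tool_pos: [0.4578, 0.0064, 0.0123]
orientation: [-2.452, -1.963, 0.001]
force: [-0.1, -0.4, -1.0]
opening: 0.0442
gripper_force: 0.0
```

{"name": "arm_command", "arguments": {"deltas": [[[0,0,0,0,0,0],[0,0,0,0,0,0],[0,0,0,0,0,0],[0,0,0,0,0,0],[0,0,0,0,0,0],[0,0,0,0,0,0]]], "gripper": -1}}

```text
t: 10.2
tool_pos: [0.4583, 0.0064, 0.0128]
orientation: [2.452, 1.964, 0.0]
force: [0.4, 1.1, -0.0]
opening: 0.0298
gripper_force: 20.0
```

{"name": "arm_command", "arguments": {"deltas": [[[0,0,1,0,0,0],[0,0,2,0,0,0],[0,0,2.5,0,0,0],[0,0,2,0,0,0],[0.8,1,0.5,0,0,0],[1.6,2.1,0,0,0,0],[2.2,2.9,0,0,0,0],[2.3,3.1,0,0,0,0],[2.3,3.1,0,0,0,0],[2.3,3.0,0,0,0,0],[1.8,2.4,0,0,0,0],[1,1.4,0,0,0,0]]]}}

```text
t: 11.2
tool_pos: [0.6026, 0.1994, 0.0934]
orientation: [-2.451, -1.966, -0.002]
force: [0.5, 0.2, -0.9]
opening: 0.0298
gripper_force: 20.0
```

{"name": "arm_command", "arguments": {"deltas": [[[0.69,0.9,0,0,0,0],[0,0,0,0,0,0],[0,0,-1,0,0,0],[0,0,-2,0,0,0],[0,0,-2,0,0,0],[0,0,-1.2,0,0,0],[0,0,-0.6,0,0,0],[0,0,-0.3,0,0,0],[0,0,-0.3,0,0,0],[0,0,-0.15,0,0,0],[0,0,0,0,0,0],[0,0,0,0,0,0]]]}}

```text
t: 12.2
tool_pos: [0.6087, 0.2055, 0.0182]
orientation: [2.452, 1.963, 0.002]
force: [-0.1, 0.3, -0.5]
opening: 0.0297
gripper_force: 20.0
```

{"name": "arm_command", "arguments": {"deltas": [[[0,0,-0.1,0,0,0],[0,0,0,0,0,0],[0,0,0,0,0,0]]]}}

```text
t: 12.45
tool_pos: [0.6082, 0.2055, 0.0165]
orientation: [2.452, 1.964, 0.001]
force: [-0.1, -0.3, -0.5]
opening: 0.0299
gripper_force: 20.0
```

{"name": "arm_command", "arguments": {"deltas": [[[0,0,-0.05,0,0,0],[0,0,0,0,0,0],[0,0,0,0,0,0]]]}}

```text
t: 12.7
tool_pos: [0.6082, 0.2055, 0.0159]
orientation: [2.452, 1.964, 0.0]
force: [-0.0, -1.0, 0.3]
opening: 0.0294
gripper_force: 20.0
```

{"name": "arm_command", "arguments": {"deltas": [[[0,0,-0.04,0,0,0],[0,0,0,0,0,0]]]}}

```text
t: 12.87
tool_pos: [0.6082, 0.2054, 0.0158]
orientation: [2.452, 1.964, 0.0]
force: [-2.2, -0.0, 3.5]
opening: 0.029
gripper_force: 20.0
```

{"name": "arm_command", "arguments": {"deltas": [[[0,0,0,0,0,0],[0,0,0,0,0,0],[0,0,0,0,0,0],[0,0,0,0,0,0],[0,0,0,0,0,0],[0,0,0.5,0,0,0],[0,0,1.5,0,0,0],[0,0,3,0,0,0],[0,0,3,0,0,0],[0,0,1,0,0,0],[0,0,0,0,0,0]]], "gripper": 0.3}}

```text
t: 13.78
tool_pos: [0.6114, 0.2062, 0.1114]
orientation: [2.449, 1.961, 0.013]
force: [-0.0, -0.0, -0.1]
opening: 0.0607
gripper_force: 0.0
```

{"name": "arm_command", "arguments": {"deltas": [[[-1.3,0.27,0,0,0,2],[-2.6,0.53,0,0,0,4],[-3,0.6,0,0,0,5],[-3,0.6,0,0,0,5],[-2.1,0.4,0,0,0,4],[-1.05,0.27,0,0,0,2.6],[0,0,0,0,0,0],[0,0,-1,0,0,0],[0,0,-1.5,0,0,0],[0,0,0,0,0,0],[0,0,0,0,0,0]]]}}

```text
t: 14.7
tool_pos: [0.4771, 0.2313, 0.0786]
orientation: [-2.021, -2.403, 0.004]
force: [0.3, -1.0, 0.4]
opening: 0.0606
gripper_force: 0.0
```

```bash
python3 - <<'E'
from h import *
im=eyes.read_camera("top"); sd=eyes.read_camera("side"); print(monitor.read_state()["tool_pos"])
a=cv2.resize(im[140:340,130:330],(400,400)); b=cv2.resize(sd[220:420,150:350],(400,400))
cv2.imwrite("pics/p2.png",cv2.convertScaleAbs(np.hstack([a,b]),alpha=1.6))
E
```

```text
[0.47811715 0.23182388 0.08026651]
```

View pics/p2.png

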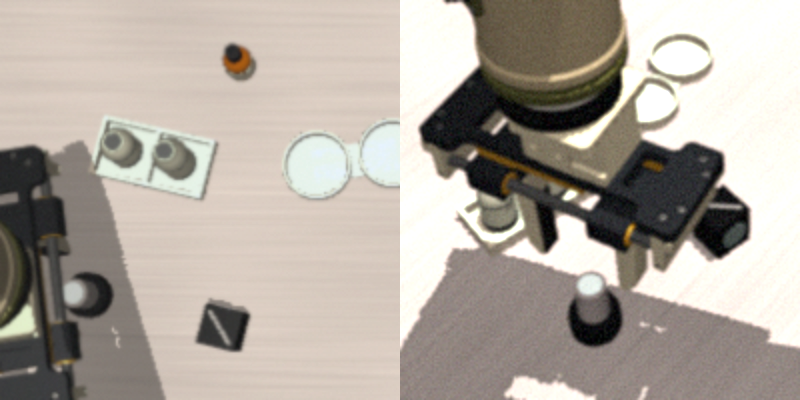

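The crops show both objectives upright in their own bays. The open fingers straddle the eyepiece top, which is near (592,280) in the right-hand crop.

{"name": "arm_command", "arguments": {"deltas": [[[0,0,-2,0,0,0],[0,0,-2,0,0,0],[0,0,-1.2,0,0,0],[0,0,-0.4,0,0,0],[0,0,0,0,0,0],[0,0,0,0,0,0]]]}}

```text
t: 15.3
tool_pos: [0.4781, 0.2322, 0.025]
orientation: [2.02, 2.406, 0.001]
force: [-0.5, 0.0, 1.2]
opening: 0.0604
gripper_force: 0.0
```

{"name": "arm_command", "arguments": {"deltas": [[[0,0,0,0,0,0],[0,0,0,0,0,0],[0,0,0,0,0,0],[0,0,0,0,0,0],[0,0,0,0,0,0],[0,0,0,0,0,0],[0,0,0,0,0,0],[0,0,0,0,0,0],[0,0,0,0,0,0]]], "gripper": -1}}

```text
t: 16.05
tool_pos: [0.4777, 0.2321, 0.0245]
orientation: [2.02, 2.406, 0.0]
force: [-0.1, -0.5, 2.6]
opening: 0.0234
gripper_force: 20.0
```

{"name": "arm_command", "arguments": {"deltas": [[[0,0,1,0,0,0],[0,0,2,0,0,0],[0,0,2.5,0,0,0],[0,0,2,0,0,0],[0.7,-1,0.5,0,0,0],[1.3,-2.2,0,0,0,0],[1.7,-2.9,0,0,0,0],[1.8,-3.1,0,0,0,0],[1.8,-3.1,0,0,0,0],[1.8,-3.0,0,0,0,0],[1.4,-2.4,0,0,0,0],[0.8,-1.4,0,0,0,0]]]}}

```text
t: 17.05
tool_pos: [0.5915, 0.0374, 0.1039]
orientation: [2.022, 2.404, -0.001]
force: [-0.6, -0.1, -0.8]
opening: 0.0235
gripper_force: 20.0
```

{"name": "arm_command", "arguments": {"deltas": [[[0.5,-0.78,0,0,0,0],[0,0,0,0,0,0],[0,0,-1,0,0,0],[0,0,-2,0,0,0],[0,0,-2,0,0,0],[0,0,-1.2,0,0,0],[0,0,-0.6,0,0,0],[0,0,-0.3,0,0,0],[0,0,-0.3,0,0,0],[0,0,-0.2,0,0,0],[0,0,0,0,0,0],[0,0,0,0,0,0]]]}}

```text
t: 18.05
tool_pos: [0.5962, 0.0333, 0.0292]
orientation: [2.019, 2.405, 0.001]
force: [0.2, -0.1, -1.0]
opening: 0.0234
gripper_force: 20.0
```

{"name": "arm_command", "arguments": {"deltas": [[[0,0,-0.06,0,0,0],[0,0,0,0,0,0],[0,0,0,0,0,0]]]}}

```text
t: 18.3
tool_pos: [0.5958, 0.0332, 0.0281]
orientation: [2.02, 2.406, 0.0]
force: [-0.3, -0.4, -0.7]
opening: 0.0237
gripper_force: 20.0
```

{"name": "arm_command", "arguments": {"deltas": [[[0,0,-0.06,0,0,0],[0,0,0,0,0,0],[0,0,0,0,0,0]]]}}

```text
t: 18.55
tool_pos: [0.5959, 0.0332, 0.0276]
orientation: [2.02, 2.406, 0.001]
force: [-0.9, -0.0, 3.0]
opening: 0.0236
gripper_force: 20.0
```

{"name": "arm_command", "arguments": {"deltas": [[[0,0,-0.04,0,0,0],[0,0,0,0,0,0]]]}}

```text
t: 18.72
tool_pos: [0.5959, 0.0332, 0.0275]
orientation: [2.02, 2.406, 0.0]
force: [-2.2, -0.6, 6.4]
opening: 0.0239
gripper_force: 20.0
```

{"name": "arm_command", "arguments": {"deltas": [[[0,0,0.04,0,0,0],[0,0,0,0,0,0],[0,0,0,0,0,0],[0,0,0,0,0,0],[0,0,0,0,0,0],[0,0,0,0,0,0],[0,0,0.5,0,0,0],[0,0,1.5,0,0,0],[0,0,2.5,0,0,0],[0,0,1.5,0,0,0]]], "gripper": 0.3}}

```text
t: 19.55
tool_pos: [0.5961, 0.0333, 0.0893]
orientation: [2.019, 2.406, 0.001]
force: [0.1, 0.2, 1.0]
opening: 0.0605
gripper_force: 0.0
```

{"name": "arm_command", "arguments": {"deltas": [[[-0.6,-1.4,0.5,0,0,0],[-1.2,-2.8,0,0,0,0],[-1.5,-3.5,0,0,0,0],[-1.5,-3.6,0,0,0,0],[-1.5,-3.6,0,0,0,0],[-1.5,-3.6,0,0,0,0],[-1.5,-3.6,0,0,0,0],[-1.2,-2.9,0,0,0,0],[-0.9,-2.2,0,0,0,0],[-0.47,-1.27,0,0,0,0],[0,0,0,0,0,0],[0,0,0,0,0,0]]]}}

```text
t: 20.55
tool_pos: [0.4764, -0.2516, 0.0919]
orientation: [-2.022, -2.404, -0.001]
force: [0.6, -0.9, 0.0]
opening: 0.0606
gripper_force: 0.0
```

{"name": "arm_command", "arguments": {"deltas": [[[0,0,-1.5,0,0,0],[0,0,-2,0,0,0],[0,0,-2,0,0,0],[0,0,-1,0,0,0],[0,0,-0.3,0,0,0],[0,0,0,0,0,0],[0,0,0,0,0,0]]]}}

```text
t: 21.13
tool_pos: [0.4776, -0.2512, 0.0249]
orientation: [2.018, 2.406, 0.0]
force: [0.4, -0.5, 0.0]
opening: 0.0601
gripper_force: 0.0
```

{"name": "arm_command", "arguments": {"deltas": [[[0,0,0,0,0,0],[0,0,0,0,0,0],[0,0,0,0,0,0],[0,0,0,0,0,0],[0,0,0,0,0,0],[0,0,0,0,0,0],[0,0,0,0,0,0],[0,0,0,0,0,0],[0,0,0,0,0,0]]], "gripper": -1}}

```text
t: 21.88
tool_pos: [0.477, -0.2516, 0.0243]
orientation: [2.02, 2.406, -0.0]
force: [-0.0, 0.0, 1.0]
opening: 0.0236
gripper_force: 20.0
```

{"name": "arm_command", "arguments": {"deltas": [[[0,0,1,0,0,0],[0,0,2,0,0,0],[0,0,2.5,0,0,0],[0,0,2,0,0,0],[0.7,1.1,0.5,0,0,0],[1.4,2.3,0,0,0,0],[1.8,3.1,0,0,0,0],[2.0,3.4,0,0,0,0],[2.0,3.4,0,0,0,0],[2.0,3.4,0,0,0,0],[1.6,2.7,0,0,0,0],[0.9,1.6,0,0,0,0]]]}}

```text
t: 22.88
tool_pos: [0.6018, -0.0371, 0.1036]
orientation: [-2.016, -2.408, -0.001]
force: [0.5, -0.1, -1.3]
opening: 0.0233
gripper_force: 20.0
```

{"name": "arm_command", "arguments": {"deltas": [[[0.55,0.86,0,0,0,0],[0,0,0,0,0,0],[0,0,-1,0,0,0],[0,0,-2,0,0,0],[0,0,-2,0,0,0],[0,0,-1.2,0,0,0],[0,0,-0.6,0,0,0],[0,0,-0.3,0,0,0],[0,0,-0.3,0,0,0],[0,0,-0.2,0,0,0],[0,0,0,0,0,0],[0,0,0,0,0,0]]]}}

```text
t: 23.88
tool_pos: [0.607, -0.0329, 0.029]
orientation: [2.019, 2.405, 0.001]
force: [-0.3, -0.1, -1.5]
opening: 0.0237
gripper_force: 20.0
```

{"name": "arm_command", "arguments": {"deltas": [[[0,0,-0.07,0,0,0],[0,0,0,0,0,0],[0,0,0,0,0,0]]]}}

```text
t: 24.13
tool_pos: [0.6066, -0.0328, 0.0278]
orientation: [2.019, 2.406, 0.0]
force: [0.0, -0.3, -2.0]
opening: 0.0235
gripper_force: 20.0
```

{"name": "arm_command", "arguments": {"deltas": [[[0,0,-0.05,0,0,0],[0,0,0,0,0,0],[0,0,0,0,0,0]]]}}

```text
t: 24.38
tool_pos: [0.6066, -0.0328, 0.0273]
orientation: [2.02, 2.406, 0.0]
force: [-1.5, -0.1, 1.4]
opening: 0.0236
gripper_force: 20.0
```

{"name": "arm_command", "arguments": {"deltas": [[[0,0,0,0,0,0],[0,0,0,0,0,0],[0,0,0,0,0,0],[0,0,0,0,0,0],[0,0,0,0,0,0],[0,0,0,0,0,0],[0,0,0.5,0,0,0],[0,0,1.5,0,0,0],[0,0,2.5,0,0,0],[0,0,2.5,0,0,0],[0,0,0.5,0,0,0],[0,0,0,0,0,0]]], "gripper": 0.4}}

```text
t: 25.38
tool_pos: [0.6086, -0.0331, 0.1051]
orientation: [2.017, 2.403, 0.005]
force: [-0.1, -1.1, 0.6]
opening: 0.0649
gripper_force: 0.0
```

{"name": "arm_command", "arguments": {"deltas": [[[-0.8,0.7,0,0,0,3],[-1.5,1.4,0,0,0,6],[-1.8,1.6,0,0,0,6.5],[-1.8,1.6,0,0,0,6.5],[-1.8,1.6,0,0,0,6.5],[-1.8,1.6,0,0,0,6.5],[-1.8,1.6,0,0,0,6.5],[-1.8,1.6,0,0,0,6.5],[-1.1,1.1,0,0,0,6.5],[-0.9,0.9,0,0,0,6.5],[-0.47,0.53,0,0,0,5.5],[0,0,0,0,0,0]]]}}

```text
t: 26.38
tool_pos: [0.4488, 0.1103, 0.1003]
orientation: [-0.36, -3.118, 0.001]
force: [-0.3, 0.7, -0.5]
opening: 0.0647
gripper_force: 0.0
```

```bash
python3 - <<'E'
from h import *
im=eyes.read_camera("top"); sd=eyes.read_camera("side"); s=monitor.read_state(); print(s["tool_pos"],s["orientation"],s["q"])
a=cv2.resize(im[180:330,150:350],(533,400)); b=cv2.resize(sd[220:420,200:333],(266,400))
cv2.imwrite("pics/p3.png",cv2.convertScaleAbs(np.hstack([a,b]),alpha=1.6))
E
```

```text
[0.45012258 0.10940167 0.10096136] [-3.74100404e-01 -3.11807354e+00  7.02833291e-04] [ 1.27793896e-01 -1.55351445e-01  1.99104477e+00 -1.56213837e-04
  1.30713097e+00 -1.20414704e+00]
```

View pics/p3.png

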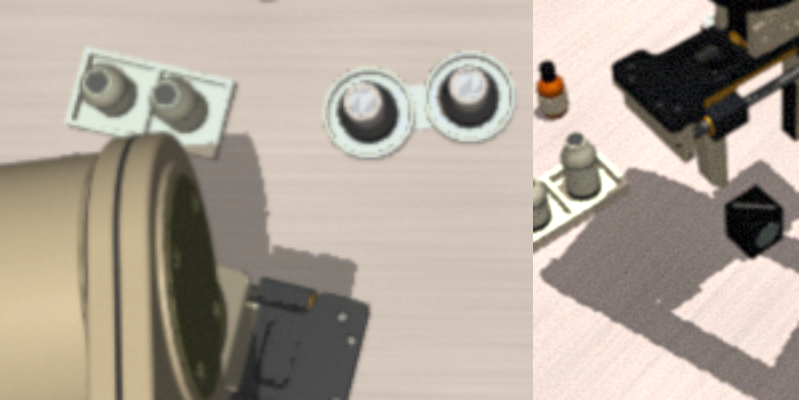

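Both eyepieces stand in their wells and both objectives in their bays. The gripper is over the cube, with the fingers to either side of it, off its glass faces.

{"name": "arm_command", "arguments": {"deltas": [[[0.06,0,-2,0,0,0],[0,0,-2.5,0,0,0],[0,0,-2,0,0,0],[0,0,-1.5,0,0,0],[0,0,-0.5,0,0,0],[0,0,0,0,0,0],[0,0,0,0,0,0]]]}}

```text
t: 27.07
tool_pos: [0.4516, 0.1091, 0.0171]
orientation: [-0.373, -3.119, 0.0]
force: [0.5, 1.1, -0.2]
opening: 0.0651
gripper_force: 0.0
```

{"name": "arm_command", "arguments": {"deltas": [[[0,0,0,0,0,0],[0,0,0,0,0,0],[0,0,0,0,0,0],[0,0,0,0,0,0],[0,0,0,0,0,0],[0,0,0,0,0,0],[0,0,0,0,0,0],[0,0,0,0,0,0],[0,0,0,0,0,0]]], "gripper": -1}}

```text
t: 27.82
tool_pos: [0.4516, 0.1096, 0.0173]
orientation: [0.37, 3.119, 0.0]
force: [-1.3, -0.6, 6.0]
opening: 0.0338
gripper_force: 20.0
```

{"name": "arm_command", "arguments": {"deltas": [[[0,0,1,0,0,0],[0,0,2,0,0,0],[0,0,2.5,0,0,0],[0,0,2,0,0,0],[0.5,-1,0.5,0,0,0],[1.0,-2,0,0,0,0],[1.5,-3,0,0,0,0],[1.7,-3.3,0,0,0,0],[1.7,-3.3,0,0,0,0],[1.7,-3.3,0,0,0,0],[1.7,-3.3,0,0,0,0],[1.7,-3.3,0,0,0,0]]]}}

```text
t: 28.82
tool_pos: [0.5662, -0.118, 0.0959]
orientation: [-0.37, -3.118, -0.0]
force: [0.4, -0.1, -0.7]
opening: 0.0343
gripper_force: 20.0
```

{"name": "arm_command", "arguments": {"deltas": [[[1.7,-3.3,0,0,0,0],[1.5,-3.0,0,0,0,0],[1.1,-2.1,0,0,0,0],[0.6,-1.1,0,0,0,0],[0.25,-0.5,0,0,0,0],[0,0,0,0,0,0],[0,0,-1.5,0,0,0],[0,0,-2,0,0,0],[0,0,-1,0,0,0],[0,0,0,0,0,0],[0,0,0,0,0,0]]]}}

```text
t: 29.73
tool_pos: [0.6168, -0.2145, 0.0511]
orientation: [-0.368, -3.118, -0.001]
force: [-0.4, -0.3, -0.7]
opening: 0.0338
gripper_force: 20.0
```

```bash
python3 - <<'E'
from h import *
im=eyes.read_camera("top"); sd=eyes.read_camera("side"); s=monitor.read_state(); print(s["tool_pos"],s["orientation"],s["force"])
a=cv2.resize(im[140:290,330:530],(533,400)); b=cv2.resize(sd[120:280,280:386],(266,400))
cv2.imwrite("pics/p4.png",cv2.convertScaleAbs(np.hstack([a,b]),alpha=1.6))
E
```

```text
[ 0.61832654 -0.21537067  0.05310634] [ 3.68964745e-01  3.11859152e+00 -5.46336087e-04] [-0.24604008 -1.29178544 -0.42064751]
```

View pics/p4.png

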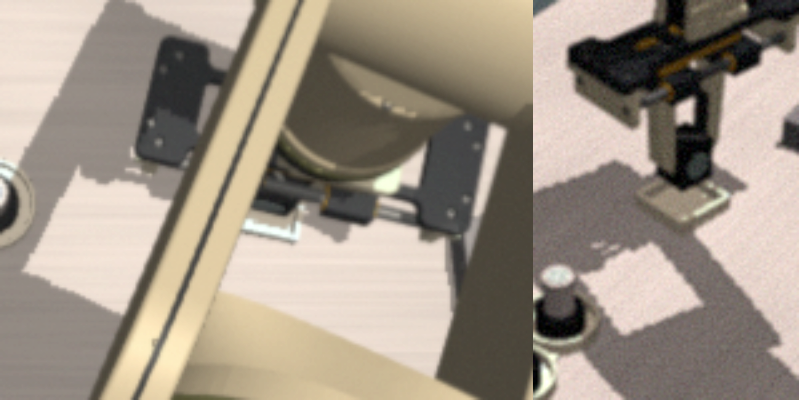

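The cube is upright and centred over the square tray, which is near (683,195) in the right-hand crop.

{"name": "arm_command", "arguments": {"deltas": [[[0,0,-1.2,0,0,0],[0,0,-1,0,0,0],[0,0,-0.5,0,0,0],[0,0,-0.2,0,0,0],[0,0,-0.1,0,0,0],[0,0,0,0,0,0],[0,0,0,0,0,0]]]}}

```text
t: 30.42
tool_pos: [0.618, -0.2156, 0.0221]
orientation: [0.37, 3.119, -0.0]
force: [0.3, 0.4, -0.6]
opening: 0.0339
gripper_force: 20.0
```

{"name": "arm_command", "arguments": {"deltas": [[[0,0,-0.1,0,0,0],[0,0,0,0,0,0],[0,0,0,0,0,0]]]}}

```text
t: 30.67
tool_pos: [0.618, -0.2156, 0.0212]
orientation: [0.37, 3.119, -0.0]
force: [0.6, -0.1, -2.3]
opening: 0.0341
gripper_force: 20.0
```

{"name": "arm_command", "arguments": {"deltas": [[[0,0,-0.06,0,0,0],[0,0,0,0,0,0],[0,0,0,0,0,0]]]}}

```text
t: 30.92
tool_pos: [0.6178, -0.2156, 0.0204]
orientation: [0.37, 3.12, -0.0]
force: [1.2, 0.0, -1.2]
opening: 0.0338
gripper_force: 20.0
```

{"name": "arm_command", "arguments": {"deltas": [[[0,0,-0.05,0,0,0],[0,0,0,0,0,0],[0,0,0,0,0,0]]]}}

```text
t: 31.17
tool_pos: [0.6179, -0.2156, 0.0204]
orientation: [0.37, 3.119, -0.0]
force: [-3.2, 1.7, 5.1]
opening: 0.0336
gripper_force: 20.0
```

{"name": "arm_command", "arguments": {"deltas": [[[0,0,0.03,0,0,0],[0,0,0,0,0,0],[0,0,0,0,0,0],[0,0,0,0,0,0],[0,0,0,0,0,0],[0,0,0,0,0,0],[0,0,0.5,0,0,0],[0,0,1.5,0,0,0],[0,0,3,0,0,0],[0,0,3,0,0,0],[0,0,3,0,0,0],[0,0,1,0,0,0]]], "gripper": 0.3}}

```text
t: 32.17
tool_pos: [0.6206, -0.2168, 0.1479]
orientation: [0.369, 3.111, -0.004]
force: [0.4, 0.5, 1.1]
opening: 0.0604
gripper_force: 0.0
```

{"name": "arm_command", "arguments": {"deltas": [[[-1.5,-1.5,0,0,0,0],[-2.5,-2.5,0,0,0,0],[-2.5,-2.5,0,0,0,0],[-2.5,-2.5,0,0,0,0],[-2.5,-2.5,0,0,0,0],[-2.5,-2.5,0,0,0,0],[-2.5,-2.5,0,0,0,0],[-2.5,-2.5,0,0,0,0],[-2.5,-2.5,0,0,0,0],[-1.5,-1.5,0,0,0,0],[0,0,0,0,0,0],[0,0,0,0,0,0]]]}}

```text
t: 33.17
tool_pos: [0.387, -0.4463, 0.1406]
orientation: [0.374, 3.119, -0.0]
force: [0.4, 0.3, 0.2]
opening: 0.06
gripper_force: 0.0
```

```bash
python3 - <<'E'
from h import *
im=eyes.read_camera("top"); sd=eyes.read_camera("side")
cv2.imwrite("pics/f1.png",cv2.convertScaleAbs(cv2.resize(im[140:300,150:550],(800,320)),alpha=1.6)); cv2.imwrite("pics/f2.png",cv2.convertScaleAbs(cv2.resize(sd[150:400,150:450],(720,600)),alpha=1.6))
E
```

```text
(no output)
```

View pics/f1.png

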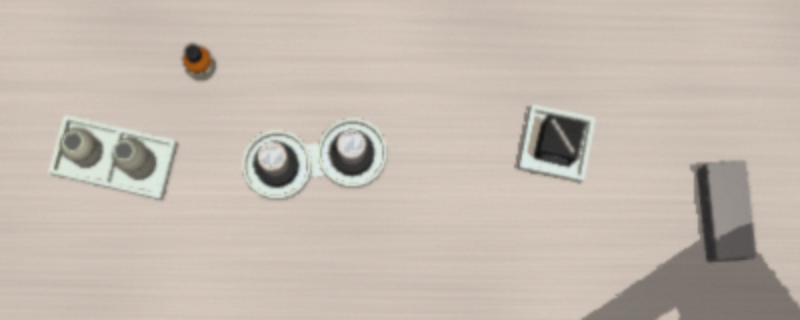

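View pics/f2.png

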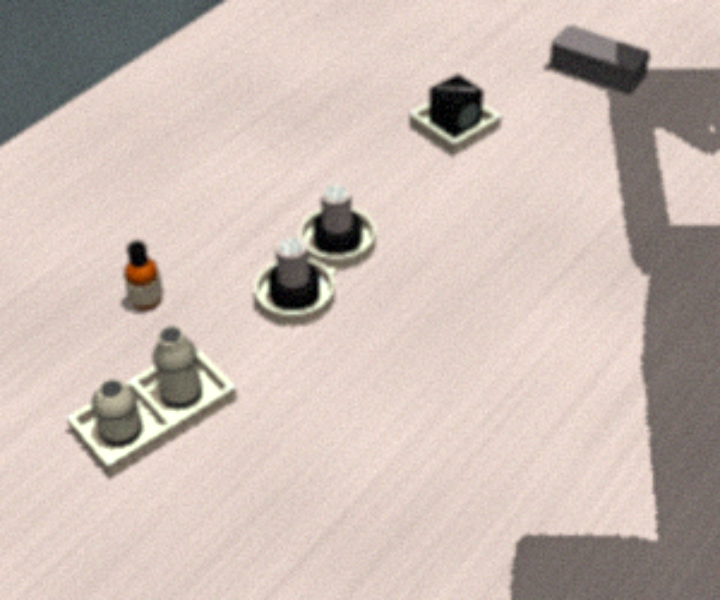

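Both views show all five optics upright in their trays: objectives near (80,148) and (133,157), eyepieces near (275,165) and (352,150), and the cube near (562,138) in the top crop. The bottle and the box have not moved.

```bash
python3 -c "
from plant import ticket; print(ticket.close_job())"
```

```text
the job is handed in; nothing more can be done
None
```

I handed the job in at about 33 s: the final pictures show both objectives, both eyepieces and the filter cube upright in their trays, each released after touching the floor, with the bottle and slide box not moved.

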